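# Set the torch's gas valve in its pull-out tray

## Robot

A 6-joint arm with a two-finger parallel gripper is mounted at the origin on the work surface. World frame = base frame: x ahead of the robot, y to its left, z up, the work surface at z = 0. Lengths are in m, angles in degrees, forces in N, time in s.
With the tool pointing down it reaches from about 0.4 to 0.825 m from the base axis. Payload 7 kg.
Tool frame: the origin (TCP) lies at the very end of the fingers, on their centre line; the grasp point (between the pads) lies 19 mm behind it (hold_point_z is the distance from the TCP to the grasp point, in m); x points along the fingers, y is the direction in which the jaws open and shut, and the axes are right-handed (so a half turn about x gives the same grasp; the last joint's range is limited). The gripper opens to 88 mm and grips with 3 to 60 N. Pads are 19 mm wide; open, the fingers measure 130 mm over their backs; the gripper's body (78 mm by 193 mm) begins 47 mm behind the grasp point.
Start: joints at [88.814, 20.546, 0.682, 0, -70.136, -16.507], TCP at [0.205, 0.643, 0.227] pointing down, gripper open.
Joint ranges: [-176.03, 176.03], [-82.01, 121.73], [-58.28, 71.71], [-173.87, 95.51], [-174.79, -0.11], [-173.66, 173.66]. Speed limits (degrees/s): [136.94, 136.94, 172.46, 180, 180, 180].

## Interface

Orientations are given as [roll, pitch, yaw] about the fixed x, y, z axes, in that order (R = Rz(yaw) Ry(pitch) Rx(roll)).
In Python, from plant import * gives the robot as it stands.
- The arm moves only by the shell command python3 -m crank 'ROWS'. ROWS is a JSON object of lists of equal length, an entry for each row: "delta_pos": the shift along the tool's x, y, z in m, a list of three; "turn": the turn, a rotation vector about the tool's x, y, z in degrees, a list of three; "grip": the opening, from 0 (shut) to 1 (fully open). A call has 1 to 12 rows; each row is the pose to reach, as a shift and turn from the pose commanded when the call began, along the tool's axes at that moment; what a row does not reach only later rows make up. A row lasts 1/12 s, in which the tool goes at most 41.7 mm and 7.16 degrees, less where a joint would pass 70% of its speed; a pose out of reach is approached as far as the arm can. A call with a gripper value outside its range is refused whole. The fingers move at their own pace and stop on an object; the grip force is fixed at half the most. Time passes only in rows, so rows that repeat a pose let the fingers close. It gives the time, the measured TCP pose, the force and the opening at its end, in the units of the state.
- get_obs(): the state, without advancing time (a new reading comes with each control period).
- snapshot(name): name is "scene" or "top" or "wrist"; returns a dict with "pixels" (384x512x3 uint8, blue, green, red), "range_z" (384x512 float32, m along the optical axis (not along the pixel's ray), 0 where there is no reading), "camera_matrix" (3x3 intrinsics, pixels), "eye" and "rotation" of the camera in the world. Camera axes: x right, y up, looking along -z (the intrinsics and any distortion apply to the point x, -y, -z); pixel columns grow to the right and rows downward; lengths in m; the calibration is good to about 2 mm. A picture is of the moment at which its call begins.
- close_job(): hands the job in, once; it reports no verdict.
The state is a dict: "clock": time; "joint_pos": joint angles; "qvel": joint speeds; "tau": joint torques, N m; "tool_pos": TCP position; "orientation": TCP orientation; "force": force on the tool from outside, world axes, zero at the start; "moment": the same for the moment, N m; "opening": finger opening in m.
Only numpy, scipy, OpenCV 4.12 (cv2) and the standard library are available. Lean on these libraries where they do the work, as an engineer would, in place of code of your own. Each camera call takes 0.05 s, during which the arm holds its last target. There are 200 camera calls.

## Task

Pull the tray of the gas box out to its stop; then, by the crank handle on the valve wheel inside, screw the valve clockwise (seen from above) fully shut against its stop and back it off exactly two full turns. Finish still gripping the crank handle there, with the tray fully out, and leave the glassware and other loose things on the bench where they are.

Things in the scene. Friction and masses are not known exactly. Their poses are not given: they have to be found in the camera images.
- gas_box: Grey steel box fixed to the bench, 270 deep x 280 wide x 160 mm high, place and yaw vary, with an aluminium-fronted pull-out tray. Its frame: +x into the box, -x the way the tray comes out, z up. Origin on the bench AHEAD of the box, midway along the travel of the tray's bar: the box spans x 157 to 427, y -140 to 140 mm.
- tray (a joint): How far the tray is out, m: 0 shut, 0.200 at its stop. Starts at 0 to 0.02. About 8 N friction, stays where left. Tray 254 mm wide, side and back walls reaching only 45 mm above the bench; its front plate (12 mm thick, 276 wide) reaches 153 mm above the bench.
- tray_bar (a point): Middle of the steel bar handle of the tray: round level bar 12 mm thick, 120 mm long along the box's y, its axis 122 mm above the bench and 45 mm ahead of the front plate's outer face (clear gap 39 mm). Its ends are bent back to the plate.
- valve (a joint): Turn of the valve wheel, rad: 0 = shut on its stop, grows counter-clockwise seen from above; two turns = 12.566, far stop at 20. Starts 2 to 8. Friction 0.06 N m, stays where left. The crank handle's angle about the hub, counter-clockwise from the box's +x, is -1.571 + joint value: when shut it is on the box's -y side, and the closing push there goes the way the tray comes out.
- hub (a point): Centre of the valve wheel on its upright axis, 66 mm above the bench, mid-width of the tray, 100 mm behind the inner face of its front plate; travels with the tray. Wheel of dark steel, rim radius 45 mm, rim bar 12 mm thick, three spokes. Hidden in the box while the tray is shut; tray fully out, it is 100 mm ahead of the box's front edge.
- crank: Crank handle of the wheel: black upright round sleeve, 20 mm diameter, 57 mm tall, standing on the rim 45 mm from the wheel's axis. Origin at the centre of its lower end, 76 mm above the bench; top at 133 mm. It spins freely on its own pin, so it can be gripped tight and carried round in a circle without turning the gripper.
- pitcher: Loose glass pitcher with a side handle, 76 mm diameter, 105 high, beside the box's tray on its +y side. Origin: centre of underside.
- cup: Loose small glass cup, 60 mm diameter, 50 high, beside the tray on its -y side. Origin: centre of underside.
- bowl: Loose green glass bowl, 100 mm diameter, 45 high, standing on top of the gas box towards its rear. Origin: centre of underside.
- lid: Loose amber glass lid with a knob, 76 mm diameter, 36 high, on the bench. Origin: centre of underside.
- gift_box: Loose dark gift box 150 x 220 x 70 mm on the bench. Origin: centre of underside.
- pitcher2: Loose larger glass pitcher with a side handle, 84 mm diameter, 120 high. Origin: centre of underside.
- brush: Loose flat hand brush with a wooden handle, lying on the bench. Origin: centre of underside.

How it is judged:
By the outcome, as a careful person would: the job done as asked, in the order asked, and still so for the second after the job is handed in, while the arm keeps its last pose, push and grip.
It also fails if it takes over 70 s, if anything falls off the work surface, if the arm or the gripper's body presses on something with over 40 N, if the wrist force passes 120 N, or if a joint passes its speed limit or range.

## Working session

There is one attempt and no reset: what is moved stays moved. The work goes in short steps, Python scripts to look and compute and a shell command to move; the robot and the scene stay as the last step left them, time stands still between calls to the robot, and variables do not carry over. Pictures are saved under pics/ and viewed, about 8 in all and at most 12, crops included, and the job is handed in when it is done.

```bash
ls; mkdir -p pics; python3 - <<'E'
from plant import *
import cv2,numpy as np
print(get_obs())
ims=[]
for n in("scene","top"):
    s=snapshot(n); np.savez(f"{n}.npz",**s); ims.append(s["pixels"]); print(n,s["camera_matrix"],s["eye"],s["rotation"],[k for k in s])
cv2.imwrite("pics/a.png",ims[0]);cv2.imwrite("pics/b.png",ims[1])
E
```

```text
pics
{'clock': 0.0, 'joint_pos': array([ 8.88148496e+01,  2.05936527e+01,  6.34801498e-01, -1.94001436e-02,
       -7.01355584e+01, -1.65074839e+01]), 'qvel': array([-0.01477241,  0.05900778, -0.11651343,  0.08134027,  0.0397251 ,
        0.07461209]), 'tau': array([ 9.08765778e-04, -5.82712841e+01,  2.93042529e+01,  6.99683368e+00,
        6.95352210e-03, -1.65289262e-04]), 'tool_pos': array([0.20501481, 0.64261282, 0.22560772]), 'orientation': array([  95.57570665,   89.90384445, -102.12353477]), 'force': array([-0.65200127, -0.42689813, -0.77229853]), 'moment': array([0.00468276, 0.04756366, 0.02661776]), 'opening': 0.08730047549348971}
scene [[411.6143182    0.         263.55622875]
 [  0.         411.6143182  188.55735437]
 [  0.           0.           1.        ]] [1.38929202 0.01332887 1.21201499] [37.08372386  0.52680636 92.27458888] ['pixels', 'range_z', 'camera_matrix', 'eye', 'rotation']
top [[428.2770676    0.         256.30564237]
 [  0.         428.2770676  203.10357065]
 [  0.           0.           1.        ]] [ 0.29113302 -0.0336953   1.67308222] [  9.89942198   0.30611836 -89.40073939] ['pixels', 'range_z', 'camera_matrix', 'eye', 'rotation']
```

View pics/a.png

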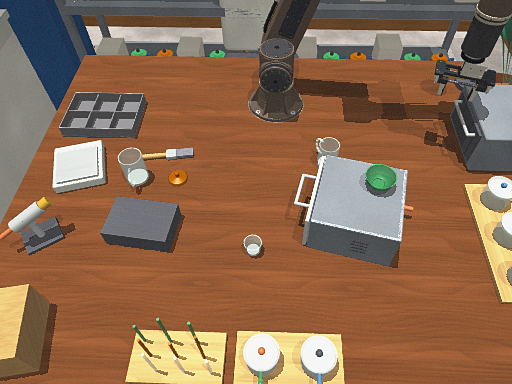

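View pics/b.png

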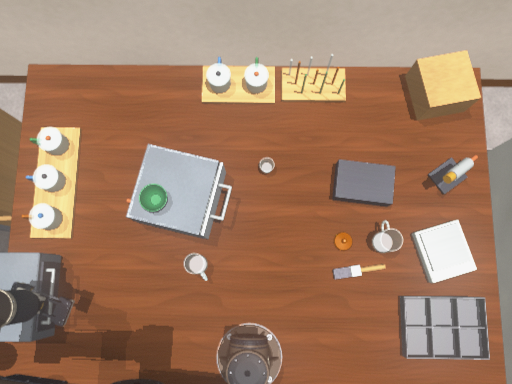

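The scene view shows the gas box, with the green bowl on it at (380,178) and its bar at (303,190). In the top view the box is at (178,190), the bar at (222,203), the cup at (266,166) and the pitcher at (196,264). The tray comes out toward image right, roughly world -y. Next I'll fit the box from the point clouds.

```bash
cat > h.py <<'E'
import numpy as np,cv2
from scipy.spatial.transform import Rotation as Ro
def cloud(s):
    K=s["camera_matrix"];d=s["range_z"];v,u=np.mgrid[:d.shape[0],:d.shape[1]]
    p=np.stack([(u-K[0,2])/K[0,0]*d,-(v-K[1,2])/K[1,1]*d,-d],-1)
    R=Ro.from_euler("xyz",s["rotation"],degrees=True).as_matrix()
    P=p@R.T+s["eye"]; P[d==0]=np.nan; return P
E
python3 - <<'E'
from h import *
for n in("top","scene"):
    s=dict(np.load(n+".npz"));P=cloud(s)
    pt=[(266,100+30),(178,170),(154,195),(222,203)] if n=="top" else [(230,290),(350,200),(380,178),(303,190)]
    for u,v in pt: print(n,u,v,P[v,u].round(3))
    q=P.reshape(-1,3);c=P[170,178] if n=="top" else P[200,350]
    near=np.hypot(*(q[:,:2]-c[:2]).T)<.27
    t=q[near&(q[:,2]>.15)&(q[:,2]<.168)]
    r=cv2.minAreaRect(t[:,:2].astype(np.float32));print(r,cv2.boxPoints(r).round(3).tolist(),np.median(t[:,2]))
    ang=r[2]
    # bar candidates: z .1-.135
    b=q[near&(q[:,2]>.112)&(q[:,2]<.135)]
    np.save(n+"_bar.npy",b); print(len(b))
    hub=cv2.boxPoints(r).mean(0)
    for a in (ang,ang+90):
        d=np.array([np.cos(np.radians(a)),np.sin(np.radians(a))]);pr=(t[:,:2]-hub)@d;pb=(b[:,:2]-hub)@d
        print(a,np.percentile(pr,[0,1,50,99,100]).round(3),np.sort(pb)[[0,3,-20,-3]].round(3))
E
```

```text
top 266 130 [ 0.887 -0.058 -0.001]
top 178 170 [0.675 0.264 0.157]
top 154 195 [0.58  0.344 0.168]
top 222 203 [ 0.582  0.114 -0.001]
((0.6042191982269287, 0.27176326513290405), (0.289404958486557, 0.28097662329673767), 76.70296478271484) [[0.4339999854564667, 0.16300000250339508], [0.7080000042915344, 0.0989999994635582], [0.7739999890327454, 0.3799999952316284], [0.5009999871253967, 0.4449999928474426]] 0.16034005719482147
282
76.70296478271484 [-0.145 -0.14  -0.01   0.141  0.145] [-0.195 -0.194 -0.067  0.113]
166.70296478271484 [-0.14  -0.136 -0.009  0.138  0.14 ] [-0.134 -0.13   0.14   0.14 ]
scene 230 290 [ 0.872 -0.123 -0.003]
scene 350 200 [0.628 0.245 0.156]
scene 380 178 [0.548 0.346 0.17 ]
scene 303 190 [ 0.474  0.111 -0.003]
((0.6055128574371338, 0.27254700660705566), (0.28709033131599426, 0.28664296865463257), 76.75006103515625) [[0.43299999833106995, 0.16599999368190765], [0.7120000123977661, 0.10000000149011612], [0.777999997138977, 0.3790000081062317], [0.49900001287460327, 0.4449999928474426]] 0.15945738104358465
610
76.75006103515625 [-0.144 -0.14  -0.005  0.14   0.144] [-0.194 -0.194  0.129  0.141]
166.75006103515625 [-0.143 -0.14  -0.029  0.135  0.143] [-0.143 -0.143  0.059  0.119]
```

```bash
cat >> h.py <<'E'
A=np.radians(76.72);D=np.array([np.cos(A),np.sin(A),0]);Y=np.array([-D[1],D[0],0]);O=np.array([.605,.272,0])-.283*D
def box(x,y,z): return O+x*D+y*Y+[0,0,z]
def plan(tgt,ydir):
    "shift and turn from the measured pose, tool down, jaws along ydir (nearest sign)"
    from plant import get_obs
    o=get_obs();R=Ro.from_euler("xyz",o["orientation"],degrees=True).as_matrix()
    yd=ydir*np.sign(R[:,1]@ydir);x=np.array([0,0,-1.])
    T=np.c_[x,yd,np.cross(x,yd)]
    print("tool axes",R.T.round(3).tolist());print("delta",(R.T@(tgt-o["tool_pos"])).round(4),"turn",np.degrees(Ro.from_matrix(R.T@T).as_rotvec()).round(2),"q",o["joint_pos"].round(1),"F",o["force"].round(1),"t",o["clock"],"tcp",o["tool_pos"].round(4),"open",o["opening"])
E
python3 - <<'E'
from h import *
for n in("top","scene"):
    b=np.load(n+"_bar.npy")-O;bx=b@D;by=b@Y
    m=(bx<.125)&(bx>.06)&(abs(by)<.1);print(n,m.sum(),bx[m].min(),np.median(bx[m]),by[m].min(),by[m].max(),np.median(b[m,2]))
    P=cloud(dict(np.load(n+".npz"))).reshape(-1,3)-O; X=P@D;Yy=P@Y
    m=(abs(Yy)<.25)&(abs(X)<.14)&(P[:,2]>.02)&(P[:,2]<.15)
    for s in(1,-1):
        k=m&(Yy*s>.075);print("side",s,k.sum(),X[k].min(),X[k].max(),Yy[k].min(),Yy[k].max(),P[k,2].max())
    m=(P[:,2]>.17)&(P[:,2]<.22)&(abs(X-.3)<.13)&(abs(Yy)<.14);print("bowl",X[m].min(),X[m].max(),Yy[m].min(),Yy[m].max())
plan(box(.0945,0,.26),D)
plan(box(.0945,0,.26),Y)
E
```

```text
top 157 0.0875402099762435 0.09627922686721627 -0.06459562422196054 0.06652607508361802 0.12678877427984725
side 1 119 0.11612274649551178 0.13994631161847956 0.0760182729320648 0.24948267191641962 0.14940957945028588
side -1 148 -0.04210687009360377 0.13993735188682702 -0.2230762065997465 -0.07595399208753226 0.1496951000260045
bowl 0.1776103298161232 0.4115621414116592 -0.11628423137040508 0.10498653564073686
scene 169 0.08915612947358587 0.09828872732475642 -0.0672071856501562 0.0648196311026887 0.1261528349180181
side 1 84 0.1169855174572358 0.13989567128009214 0.08151017852071274 0.24981261978475963 0.14714148688662565
side -1 187 -0.03991204098142624 0.01740003258525414 -0.2262395974924651 -0.16674043703373007 0.055008808498675066
bowl 0.29035273636193193 0.3869927058169743 0.0034202250134622346 0.10344091165006475
tool axes [[-0.0, -0.001, -1.0], [-0.304, -0.953, 0.001], [-0.953, 0.304, -0.0]]
delta [-0.0336  0.4195 -0.5082] turn [-4.42 -0.   -0.08] q [ 88.8  20.6   0.6  -0.  -70.1 -16.5] F [ 0.1  0.5 -0.3] t 0.1 tcp [0.205  0.6426 0.2257] open 0.08768538430877146
tool axes [[-0.0, -0.001, -1.0], [-0.304, -0.953, 0.001], [-0.953, 0.304, -0.0]]
delta [-0.0336  0.4195 -0.5082] turn [ 8.558e+01 -7.000e-02 -6.000e-02] q [ 88.8  20.6   0.6  -0.  -70.1 -16.5] F [ 0.1  0.5 -0.3] t 0.1 tcp [0.205  0.6426 0.2257] open 0.08768538430877146
```

```bash
python3 -m crank '{"delta_pos":[[-0.04,0,0],[-0.08,0,0],[-0.08,0.03,-0.036],[-0.08,0.06,-0.072],[-0.08,0.084,-0.102],[-0.08,0.108,-0.131],[-0.08,0.132,-0.160],[-0.08,0.156,-0.189],[-0.08,0.18,-0.218],[-0.08,0.204,-0.247],[-0.08,0.228,-0.276],[-0.08,0.252,-0.305]],"turn":[[0,0,0],[0,0,0],[0,0,0],[-1,0,0],[-2,0,0],[-3,0,0],[-4,0,0],[-4.4,0,0],[-4.4,0,0],[-4.4,0,0],[-4.4,0,0],[-4.4,0,0]],"grip":[1,1,1,0.34,0.34,0.34,0.34,0.34,0.34,0.34,0.34,0.34]}'; python3 -c "
from h import *
plan(box(.095,0,.25),D)"
```

```text
clock: 1.1
tool_pos: [0.4195, 0.3084, 0.3065]
orientation: [7.8, 90.0, 174.6]
force: [0.4, 0.7, -0.1]
opening: 0.0333
tool axes [[-0.0, 0.0, -1.0], [-0.23, -0.973, 0.0], [-0.973, 0.23, 0.0]]
delta [ 0.0565  0.1808 -0.1889] turn [ 0.    0.01 -0.  ] q [ 57.9   3.3 -11.   -0.  -75.7  18.8] F [ 0.4  0.7 -0.1] t 1.1 tcp [0.4195 0.3084 0.3065] open 0.033307634612533096
```

```bash
python3 -m crank '{"delta_pos":[[0,0.026,-0.027],[0,0.052,-0.054],[0,0.078,-0.081],[0,0.104,-0.108],[0,0.13,-0.135],[0,0.156,-0.162],[0,0.181,-0.189],[0.03,0.181,-0.189],[0.056,0.181,-0.189],[0.056,0.181,-0.189],[0.056,0.181,-0.189]],"turn":[[0,0,0],[0,0,0],[0,0,0],[0,0,0],[0,0,0],[0,0,0],[0,0,0],[0,0,0],[0,0,0],[0,0,0],[0,0,0]],"grip":[0.34,0.34,0.34,0.34,0.34,0.34,0.34,0.34,0.34,0.34,0.34]}'; python3 - <<'E'
from h import *
from plant import *
s=snapshot("wrist");cv2.imwrite("pics/c.png",s["pixels"])
P=cloud(s)-O;X=P@D;Yy=P@Y;m=(P[...,2]>.11)&(P[...,2]<.135)&(abs(Yy)<.045)&(X<.13)&(X>.04)
print(m.sum(),np.percentile(X[m],[1,50,99]),np.median(P[m][:,2]))
plan(box(.095,0,.108),D)
E
```

```text
clock: 2.02
tool_pos: [0.5608, 0.09, 0.2496]
orientation: [44.6, 89.8, -148.7]
force: [0.4, -0.0, 0.8]
opening: 0.0299
880 [0.08870333 0.09429065 0.09983443] 0.12694746436860843
tool axes [[0.0, -0.001, -1.0], [-0.229, -0.973, 0.001], [-0.973, 0.229, -0.0]]
delta [ 0.1433  0.0014 -0.0004] turn [ 0.02 -0.01 -0.05] q [ 28.9   9.7 -10.8   0.  -69.5  47.8] F [-0.  -0.1  1.3] t 2.0667 tcp [0.5617 0.0907 0.2513] open 0.02955377728049827
```

View pics/c.png

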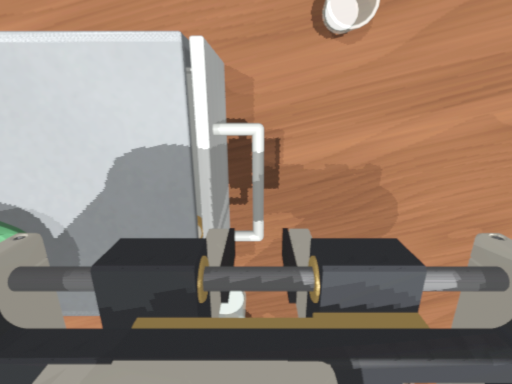

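The wrist view shows the bar upright at about (258,185), centred between the fingertips at (225,240) and (293,240). Its axis is at box x≈0.0943. I'll descend and grip.

```bash
python3 -m crank '{"delta_pos":[[0.03,0.001,0],[0.06,0.001,0],[0.09,0.001,0],[0.11,0.001,0],[0.125,0.001,0],[0.135,0.001,0],[0.142,0.001,0],[0.142,0.001,0],[0.142,0.001,0],[0.142,0.001,0],[0.142,0.001,0],[0.142,0.001,0]],"turn":[[0,0,0],[0,0,0],[0,0,0],[0,0,0],[0,0,0],[0,0,0],[0,0,0],[0,0,0],[0,0,0],[0,0,0],[0,0,0],[0,0,0]],"grip":[0.34,0.34,0.34,0.34,0.34,0.34,0.34,0.34,0.1,0,0,0]}'; python3 -c "
from h import *
plan(box(-.1,0,.108),D)"
```

```text
clock: 3.07
tool_pos: [0.5618, 0.0897, 0.1096]
orientation: [-153.8, 89.9, 12.9]
force: [-1.8, 0.9, 2.8]
opening: 0.0115
tool axes [[0.001, 0.0, -1.0], [-0.23, -0.973, -0.001], [-0.973, 0.23, -0.001]]
delta [ 0.0015  0.1957 -0.0002] turn [-0.   -0.08  0.04] q [ 28.8  16.6 -21.8   0.  -51.5  47.9] F [-1.8  0.9  2.8] t 3.0667 tcp [0.5618 0.0897 0.1096] open 0.011457940281788962
```

```bash
python3 -m crank '{"delta_pos":[[0,0.008,0],[0,0.023,0],[0,0.04,0],[0,0.058,0],[0,0.076,0],[0,0.094,0],[0,0.112,0],[0,0.13,0],[0,0.148,0],[0,0.164,0],[0,0.176,0],[0,0.184,0]],"turn":[[0,0,0],[0,0,0],[0,0,0],[0,0,0],[0,0,0],[0,0,0],[0,0,0],[0,0,0],[0,0,0],[0,0,0],[0,0,0],[0,0,0]],"grip":[0,0,0,0,0,0,0,0,0,0,0,0]}'; python3 -m crank '{"delta_pos":[[0,0.003,0],[0,0.006,0],[0,0.009,0],[0,0.012,0],[0,0.014,0],[0,0.014,0]],"turn":[[0,0,0],[0,0,0],[0,0,0],[0,0,0],[0,0,0],[0,0,0]],"grip":[0,0,0,0,0,0]}'; python3 -c "
from h import *
plan(box(-.1,0,.108),D)"
```

```text
clock: 4.07
tool_pos: [0.5197, -0.0891, 0.1096]
orientation: [-134.3, 89.8, 32.3]
force: [-0.5, 10.5, 5.1]
opening: 0.0107
clock: 4.57
tool_pos: [0.517, -0.1008, 0.1096]
orientation: [-123.2, 89.7, 43.5]
force: [-2.1, 15.3, 5.1]
opening: 0.0113
tool axes [[0.004, 0.003, -1.0], [-0.23, -0.973, -0.004], [-0.973, 0.23, -0.003]]
delta [0.0016 0.     0.    ] turn [-0.03 -0.16  0.24] q [ 10.2  12.9 -27.   -0.2 -49.9  66.6] F [-2.1 15.3  5.1] t 4.5667 tcp [ 0.517  -0.1008  0.1096] open 0.011282136814295993
```

```bash
python3 -m crank '{"delta_pos":[[0,0.002,0],[0,0.004,0],[0,0.006,0],[0,0.006,0],[0,0.006,0]],"turn":[[0,0,0],[0,0,0],[0,0,0],[0,0,0],[0,0,0]],"grip":[0,0,0,0,0]}'; python3 -c "
from h import *
plan(box(-.1,0,.108),D)"
```

```text
clock: 4.98
tool_pos: [0.5172, -0.1011, 0.1095]
orientation: [-111.5, 89.3, 55.2]
force: [-3.0, 47.9, 8.5]
opening: 0.0109
tool axes [[0.007, 0.01, -1.0], [-0.23, -0.973, -0.012], [-0.973, 0.23, -0.005]]
delta [ 0.0015 -0.0003  0.0003] turn [-0.01 -0.27  0.67] q [  9.9  12.8 -26.9  -0.7 -49.8  67.3] F [-3.  47.9  8.5] t 4.9833 tcp [ 0.5172 -0.1011  0.1095] open 0.010905826334043951
```

```bash
python3 -m crank '{"delta_pos":[[0,-0.003,0],[0,-0.005,0],[0,-0.005,0],[0,-0.005,0],[0,-0.005,0],[-0.01,-0.005,0],[-0.03,-0.005,0],[-0.06,-0.005,0],[-0.1,-0.005,0],[-0.14,-0.005,0],[-0.18,-0.005,0],[-0.2,-0.005,0]],"turn":[[0,0,0],[0,0,0],[0,0,0],[0,0,0],[0,0,0],[0,0,0],[0,0,0],[0,0,0],[0,0,0],[0,0,0],[0,0,0],[0,0,0]],"grip":[0,0,0.34,0.34,0.34,0.34,0.34,0.34,0.34,0.34,0.34,0.34]}'; python3 - <<'E'
from h import *
from plant import *
s=snapshot("top");cv2.imwrite("pics/d.png",cv2.resize(s["pixels"][110:290,110:310],None,fx=3,fy=3,interpolation=cv2.INTER_CUBIC));P=cloud(s)
np.savez("top2.npz",**s)
Q=P-O;X=Q@D;Yy=Q@Y;z=P[...,2]
m=(z>.14)&(z<.158)&(abs(Yy)<.13)&(X<.05)&(X>-.1);print("plate",m.sum(),np.percentile(X[m],[2,50,98]))
m=(z>.09)&(z<.15)&(abs(Yy)<.07)&(X<.13)&(X>-.03);print("crank",m.sum(),X[m].mean() if m.any() else 0,Yy[m].mean() if m.any() else 0, np.percentile(z[m],[5,95]) if m.any() else 0)
plan(box(.057,0,.25),Y)
E
```

```text
clock: 5.98
tool_pos: [0.5165, -0.105, 0.315]
orientation: [-173.7, 89.6, -7.0]
force: [0.0, -1.2, 1.0]
opening: 0.0297
plate 113 [-0.05556022 -0.04963739 -0.04425478]
crank 0 0 0 0
tool axes [[0.011, -0.001, -1.0], [-0.23, -0.973, -0.001], [-0.973, 0.23, -0.011]]
delta [ 0.0676 -0.161   0.0024] turn [89.98 -0.41  0.54] q [  9.9   3.4  -9.6   0.2 -76.4  66.7] F [ 2.1 -0.   5. ] t 6.0333 tcp [ 0.5176 -0.1051  0.3174] open 0.029729271610216934
```

View pics/d.png

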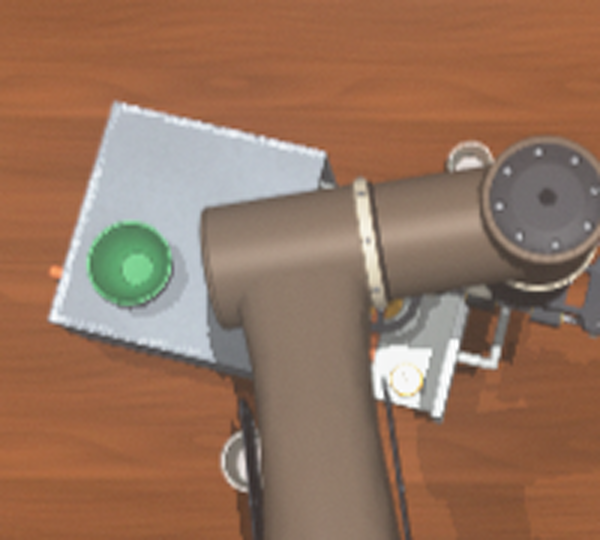

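```bash
python3 -m crank '{"delta_pos":[[0.0,-0.02,0],[0.0,-0.04,0],[0.0,-0.06,0],[0,-0.08,0],[0,-0.1,0],[0,-0.12,0],[0,-0.14,0],[0,-0.16,0],[0,-0.18,0],[0,-0.2,0],[0.01,-0.224,0.002],[0.016,-0.224,0.002]],"turn":[[7,0,0],[14,0,0],[21,0,0],[28,0,0],[35,0,0],[42,0,0],[49,0,0],[56,0,0],[63,0,0],[70,0,0],[77,0,0],[84,0,0]],"grip":[0.6,0.6,0.6,0.6,0.6,0.6,0.6,0.6,0.6,0.6,0.6,0.6]}';python3 -m crank '{"delta_pos":[[0,0,0],[0,0,0],[0,0,0]],"turn":[[6,0,0],[6,0,0],[6,0,0]],"grip":[0.6,0.6,0.6]}'
python3 - <<'E'
from h import *
from plant import *
s=snapshot("wrist");cv2.imwrite("pics/e.png",s["pixels"]);P=cloud(s);np.savez("w2.npz",**s)
Q=P-O;X=Q@D;Yy=Q@Y;z=P[...,2]
m=(z>.10)&(z<.14)&(abs(Yy)<.07)&(X<.13)&(X>-.03);print("crank",m.sum())
if m.any(): print(X[m].mean(),Yy[m].mean(),np.percentile(z[m],[5,95]),np.argwhere(m).mean(0), np.ptp(X[m]),np.ptp(Yy[m]))
m=(z>.06)&(z<.08)&(abs(Yy)<.07)&(X<.13)&(X>-.03);print("wheel",m.sum(),X[m].min(),X[m].max(),Yy[m].min(),Yy[m].max())
plan(box(.057,0,.25),Y)
E
```

```text
clock: 7.03
tool_pos: [0.5654, 0.1168, 0.2922]
orientation: [37.0, 90.0, 119.4]
force: [0.7, -0.3, -0.8]
opening: 0.0524
clock: 7.28
tool_pos: [0.565, 0.114, 0.293]
orientation: [-127.4, 90.0, -50.5]
force: [0.1, 0.8, 1.2]
opening: 0.0527
crank 294
0.022072965178954213 -0.02620783879684463 [0.11502382 0.13385618] [ 92.64285714 231.75170068] 0.019465452212121127 0.01886545675634451
wheel 2353 0.00618227635855695 0.10615879950878748 -0.04785193732196005 0.05151290771887963
tool axes [[0.0, -0.0, -1.0], [-0.974, 0.227, -0.0], [0.227, 0.974, 0.0]]
delta [ 0.0431 -0.0023 -0.0631] turn [0.17 0.01 0.03] q [ 30.8   9.2  -6.    0.  -74.8 -44. ] F [ 0.5 -0.6 -0.4] t 7.3333 tcp [0.5651 0.114  0.2931] open 0.05258339466746798
```

View pics/e.png

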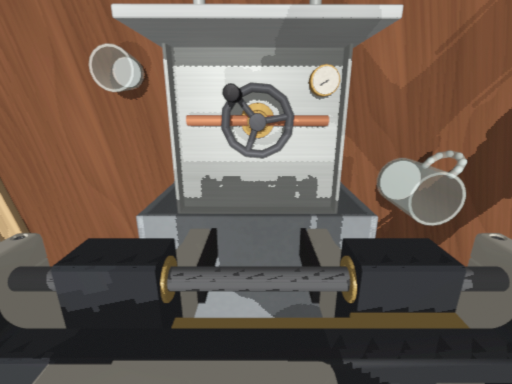

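The wrist view shows the tray out, with the wheel centred at (258,121), the crank top at (232,93), a gauge at (325,80), the cup at (118,65) and the pitcher at (425,190). The crank is at box (0.022,-0.026), 45 mm from the hub at an angle of about -141°, so the joint is at about 5.4 rad. I'll check the gauge height and the camera clearance, then plan the grasp.

```bash
python3 - <<'E'
from h import *
s=dict(np.load("w2.npz"));P=cloud(s);Q=P-O;X=Q@D;Yy=Q@Y;z=P[...,2]
print("gauge",X[80,325],Yy[80,325],z[72:90,315:335].max())
e=s["eye"]-O;print("eye box",e@D,e@Y,e[2])
m=(z>.129)&(z<.14)&(abs(Yy)<.07)&(X<.13)&(X>-.03);print(m.sum(),X[m].mean(),Yy[m].mean())
plan(box(.022,-.0265,.16),Y)
c=np.array([.057,.0015])
a0=-141
for k in range(0,3): pass
E
```

```text
gauge 0.0013253387118590566 0.09552506361520903 nan
eye box 0.03562728220666885 0.0026807911537827574 0.4509611675768956
265 0.021721190772817093 -0.02692788745260022
tool axes [[0.0, -0.0, -1.0], [-0.974, 0.227, -0.0], [0.227, 0.974, 0.0]]
delta [ 0.1331 -0.0287 -0.0982] turn [0.17 0.01 0.03] q [ 30.8   9.2  -6.    0.  -74.8 -44. ] F [ 0.5 -0.6 -0.4] t 7.3333 tcp [0.5651 0.114  0.2931] open 0.05258339466746798
```

```bash
python3 -m crank '{"delta_pos":[[0.02,-0.01,-0.033],[0.04,-0.02,-0.066],[0.06,-0.0285,-0.098],[0.09,-0.0285,-0.098],[0.12,-0.0285,-0.098],[0.145,-0.0285,-0.098],[0.165,-0.0285,-0.098],[0.185,-0.0285,-0.098],[0.197,-0.0285,-0.098],[0.203,-0.0285,-0.098],[0.203,-0.0285,-0.098],[0.203,-0.0285,-0.098]],"turn":[[0,0,0],[0,0,0],[0,0,0],[0,0,0],[0,0,0],[0,0,0],[0,0,0],[0,0,0],[0,0,0],[0,0,0],[0,0,0],[0,0,0]],"grip":[0.6,0.6,0.6,0.6,0.6,0.6,0.6,0.6,0.6,0.6,0.6,0.6]}'; python3 -m crank '{"delta_pos":[[0,0,0],[0,0,0],[0,0,0],[0,0,0],[0,0,0]],"turn":[[0,0,0],[0,0,0],[0,0,0],[0,0,0],[0,0,0]],"grip":[0.1,0,0,0,0]}'; cat >> h.py <<'E'
def st(c=(.057,.0015)):
    from plant import get_obs
    o=get_obs();q=o["tool_pos"]-O;x,y=q@D-c[0],q@Y-c[1]
    f=o["force"];print("box",(q@D).round(4),(q@Y).round(4),"z",q[2].round(4),"ang",np.degrees(np.arctan2(y,x)).round(2),"r",np.hypot(x,y).round(4),"Fbox",(f@D).round(1),(f@Y).round(1),f[2].round(1),"open",o["opening"].round(4),"t",o["clock"],"q",o["joint_pos"].round(1))
E
python3 -c "
from h import *
plan(box(.022,-.0265,.09),Y);st()"
```

```text
clock: 8.33
tool_pos: [0.5707, 0.0124, 0.0902]
orientation: [-83.0, 90.0, -6.3]
force: [1.1, 0.1, -0.7]
opening: 0.0524
clock: 8.75
tool_pos: [0.5704, 0.0126, 0.09]
orientation: [-56.8, 90.0, 19.9]
force: [-0.1, -0.9, -0.8]
opening: 0.0249
tool axes [[0.001, 0.0, -1.0], [-0.973, 0.23, -0.001], [0.23, 0.973, 0.0]]
delta [-0.     -0.0006 -0.0006] turn [-0.    0.02  0.03] q [ 20.9  18.  -22.8   0.  -49.2 -34.2] F [-0.1 -0.9 -0.8] t 8.75 tcp [0.5704 0.0126 0.09  ] open 0.024867248047447058Traceback (most recent call last):
  File "<string>", line 3, in <module>
    plan(box(.022,-.0265,.09),Y);st()
                                 ~~^^
  File "h.py", line 20, in st
    f=o["force"];print("box",(q@D).round(4),(q@Y).round(4),"z",q[2].round(4),"ang",np.degrees(np.arctan2(y,x)).round(2),"r",np.hypot(x,y).round(4),"Fbox",(f@D).round(1),(f@Y).round(1),f[2].round(1),"open",o["opening"].round(4),"t",o["clock"],"q",o["joint_pos"].round(1))
                                                                                                                                                                                                             ^^^^^^^^^^^^^^^^^^
AttributeError: 'float' object has no attribute 'round'
```

```bash
sed -i 's/o\["opening"\].round(4)/o["opening"]/' h.py; cat >> h.py <<'E'
def arc(a0,a1,n,r=.045,dc=(0,0)):
    "rows y(Y) z(D) from angle a0 to a1"
    a=np.radians(np.linspace(a0,a1,n+1)[1:]);b=np.radians(a0)
    print(",".join("[0,%.4f,%.4f]"%(r*(np.sin(t)-np.sin(b)),r*(np.cos(t)-np.cos(b))) for t in a))
E
python3 -m crank '{"delta_pos":[[0,0,0],[0,0,0],[0,0,0]],"turn":[[0,0,0],[0,0,0],[0,0,0]],"grip":[0,0,0]}'; python3 -c "
from h import *
st();arc(-141,-321,12);arc(-321,-441,12)"
```

```text
clock: 9.0
tool_pos: [0.5708, 0.0126, 0.09]
orientation: [-77.4, 89.9, -0.7]
force: [1.5, -2.2, 1.6]
opening: 0.019
box 0.0226 -0.0263 z 0.09 ang -140.99 r 0.0442 Fbox -1.8 -2.0 1.6 open 0.018954365322756617 t 9.0 q [ 20.9  18.  -22.8   0.  -49.1 -34.2]
[0,0.0100,-0.0061],[0,0.0213,-0.0095],[0,0.0330,-0.0098],[0,0.0444,-0.0070],[0,0.0548,-0.0014],[0,0.0633,0.0067],[0,0.0694,0.0167],[0,0.0728,0.0279],[0,0.0731,0.0397],[0,0.0703,0.0511],[0,0.0647,0.0614],[0,0.0566,0.0699]
[0,-0.0065,0.0044],[0,-0.0137,0.0076],[0,-0.0213,0.0095],[0,-0.0291,0.0100],[0,-0.0369,0.0092],[0,-0.0444,0.0070],[0,-0.0515,0.0036],[0,-0.0578,-0.0010],[0,-0.0633,-0.0067],[0,-0.0677,-0.0132],[0,-0.0709,-0.0203],[0,-0.0728,-0.0279]
```

```bash
python3 -m crank '{"delta_pos":[[0,0.010,-0.0061],[0,0.0213,-0.0095],[0,0.033,-0.0098],[0,0.0444,-0.007],[0,0.0548,-0.0014],[0,0.0633,0.0067]],"turn":[[0,0,0],[0,0,0],[0,0,0],[0,0,0],[0,0,0],[0,0,0]],"grip":[0,0,0,0,0,0]}'; python3 -c "
from h import *
st();arc(-231,-351,8);"
```

```text
clock: 9.5
tool_pos: [0.5113, 0.0349, 0.0901]
orientation: [-53.1, 89.7, 23.6]
force: [13.2, 2.1, -8.3]
opening: 0.0195
box 0.0307 0.0367 z 0.0901 ang 126.72 r 0.0439 Fbox 5.1 -12.4 -8.3 open 0.019453696492039402 t 9.5 q [ 25.9  13.  -30.2   0.  -46.6 -39.2]
[0,0.0061,0.0100],[0,0.0095,0.0213],[0,0.0098,0.0330],[0,0.0070,0.0444],[0,0.0014,0.0548],[0,-0.0067,0.0633],[0,-0.0167,0.0694],[0,-0.0279,0.0728]
```

```bash
python3 -m crank '{"delta_pos":[[0,0.0056,0.01],[0,0.009,0.0213],[0,0.009,0.033],[0,0.006,0.0444],[0,0.0004,0.0548],[0,-0.0077,0.0633],[0,-0.0177,0.0694],[0,-0.0289,0.0728]],"turn":[[0,0,0],[0,0,0],[0,0,0],[0,0,0],[0,0,0],[0,0,0],[0,0,0],[0,0,0]],"grip":[0,0,0,0,0,0,0,0]}'; python3 -c "
from h import *
st();arc(-351,-441,8);"
```

```text
clock: 10.17
tool_pos: [0.5545, 0.0987, 0.0899]
orientation: [93.9, 89.9, 170.6]
force: [-3.7, -0.5, 6.7]
opening: 0.0192
box 0.1027 0.0093 z 0.0899 ang 9.69 r 0.0464 Fbox -1.4 3.5 6.7 open 0.019162407688370724 t 10.1667 q [ 30.   17.5 -23.6  -0.  -49.  -43.2]
[0,-0.0088,0.0005],[0,-0.0175,-0.0007],[0,-0.0259,-0.0036],[0,-0.0335,-0.0080],[0,-0.0401,-0.0139],[0,-0.0454,-0.0209],[0,-0.0493,-0.0289],[0,-0.0515,-0.0374]
```

```bash
python3 -m crank '{"delta_pos":[[0,-0.0088,0.0005],[0,-0.0175,-0.0007],[0,-0.0259,-0.0036],[0,-0.0335,-0.008],[0,-0.0401,-0.0139],[0,-0.0454,-0.0209],[0,-0.0493,-0.0289],[0,-0.0515,-0.0374],[0,-0.0515,-0.0374],[0,-0.0515,-0.0374]],"turn":[[0,0,0],[0,0,0],[0,0,0],[0,0,0],[0,0,0],[0,0,0],[0,0,0],[0,0,0],[0,0,0],[0,0,0]],"grip":[0,0,0,0,0,0,0,0,0,0]}'; python3 -c "
from h import *
st();arc(-81,-101,5);"
```

```text
clock: 11.0
tool_pos: [0.5971, 0.048, 0.09]
orientation: [-107.1, 89.9, -30.5]
force: [4.3, -1.9, 3.7]
opening: 0.0193
box 0.0632 -0.0438 z 0.09 ang -82.23 r 0.0457 Fbox -0.9 -4.6 3.7 open 0.019296240008363004 t 11.0 q [ 23.3  20.4 -19.2   0.1 -50.4 -36.7]
[0,-0.0004,-0.0031],[0,-0.0005,-0.0063],[0,-0.0005,-0.0094],[0,-0.0002,-0.0125],[0,0.0003,-0.0156]
```

```bash
python3 -m crank '{"delta_pos":[[0,-0.0004,-0.003],[0,-0.0005,-0.006],[0,-0.0005,-0.008],[0,-0.0005,-0.01],[0,-0.0005,-0.01],[0,-0.0005,-0.01]],"turn":[[0,0,0],[0,0,0],[0,0,0],[0,0,0],[0,0,0],[0,0,0]],"grip":[0,0,0,0,0,0]}'; python3 -c "
from h import *
st()"
```

```text
clock: 11.5
tool_pos: [0.5962, 0.0429, 0.09]
orientation: [-29.0, 89.7, 47.8]
force: [4.9, 14.3, 3.5]
opening: 0.0193
box 0.058 -0.0441 z 0.09 ang -88.78 r 0.0456 Fbox 15.1 -1.5 3.5 open 0.019290081047308057 t 11.5 q [ 22.7  20.2 -19.4  -0.2 -50.2 -35.9]
```

```bash
python3 -m crank '{"delta_pos":[[0,0,-0.001],[0,0,-0.002],[0,0,-0.002],[0,0,-0.002]],"turn":[[0,0,0],[0,0,0],[0,0,0],[0,0,0]],"grip":[0,0,0,0]}'; python3 -c "
from h import *
st()
p=np.array([[.0307,.0367],[.1027,.0093],[.0632,-.0438],[.058,-.0441]])
from scipy.optimize import least_squares as L
print(L(lambda c:np.hypot(*(p-c).T)-.045,[.057,0]).x)"
```

```text
clock: 11.83
tool_pos: [0.5963, 0.0425, 0.09]
orientation: [-26.4, 89.5, 50.4]
force: [4.5, 20.4, 3.4]
opening: 0.0193
box 0.0577 -0.0442 z 0.09 ang -89.16 r 0.0457 Fbox 20.9 0.3 3.4 open 0.019329832483280057 t 11.8333 q [ 22.7  20.1 -19.4  -0.3 -50.1 -35.7]
[0.05836997 0.0009963 ]
```

```bash
python3 -m crank '{"delta_pos":[[0,0.0015,0.0166],[0,0.006,0.0275],[0,0.0132,0.0368],[0,0.0225,0.044],[0,0.0334,0.0485],[0,0.045,0.05],[0,0.0566,0.0485],[0,0.0675,0.044],[0,0.0768,0.0368],[0,0.084,0.0275],[0,0.0885,0.0166],[0,0.09,0.005]],"turn":[[0,0,0],[0,0,0],[0,0,0],[0,0,0],[0,0,0],[0,0,0],[0,0,0],[0,0,0],[0,0,0],[0,0,0],[0,0,0],[0,0,0]],"grip":[0,0,0,0,0,0,0,0,0,0,0,0]}'; python3 -c "
from h import *
st((.058,.0008))"
```

```text
clock: 12.83
tool_pos: [0.5083, 0.0634, 0.09]
orientation: [-61.4, 89.9, 15.4]
force: [11.4, -0.7, -0.9]
opening: 0.0192
box 0.0577 0.0462 z 0.09 ang 90.33 r 0.0454 Fbox 2.0 -11.3 -0.9 open 0.019153073689427737 t 12.8333 q [ 29.1  13.  -30.1   0.  -46.7 -42.4]
```

```bash
python3 -m crank '{"delta_pos":[[0,-0.0015,-0.0116],[0,-0.006,-0.0225],[0,-0.0132,-0.0318],[0,-0.0225,-0.039],[0,-0.0334,-0.0435],[0,-0.045,-0.045],[0,-0.0566,-0.0435],[0,-0.0675,-0.039],[0,-0.0768,-0.0318],[0,-0.084,-0.0225],[0,-0.0885,-0.0116],[0,-0.09,0]],"turn":[[0,0,0],[0,0,0],[0,0,0],[0,0,0],[0,0,0],[0,0,0],[0,0,0],[0,0,0],[0,0,0],[0,0,0],[0,0,0],[0,0,0]],"grip":[0,0,0,0,0,0,0,0,0,0,0,0]}'; python3 -c "
from h import *
st((.058,.0008))"
```

```text
clock: 13.83
tool_pos: [0.5959, 0.0417, 0.0899]
orientation: [-176.8, 89.9, -100.2]
force: [3.3, -3.7, 6.3]
opening: 0.0195
box 0.0567 -0.044 z 0.0899 ang -91.61 r 0.0448 Fbox -2.8 -4.0 6.3 open 0.01953065717559327 t 13.8333 q [ 22.8  20.3 -19.3   0.1 -50.5 -36.1]
```

One turn is done. Now the second.

```bash
python3 -m crank '{"delta_pos":[[0,0.0015,0.0116],[0,0.006,0.0225],[0,0.0132,0.0318],[0,0.0225,0.039],[0,0.0334,0.0435],[0,0.045,0.045],[0,0.0566,0.0435],[0,0.0675,0.039],[0,0.0768,0.0318],[0,0.084,0.0225],[0,0.0885,0.0116],[0,0.09,0]],"turn":[[0,0,0],[0,0,0],[0,0,0],[0,0,0],[0,0,0],[0,0,0],[0,0,0],[0,0,0],[0,0,0],[0,0,0],[0,0,0],[0,0,0]],"grip":[0,0,0,0,0,0,0,0,0,0,0,0]}'; python3 -c "
from h import *
st((.058,.0008))"; python3 -m crank '{"delta_pos":[[0,-0.0015,-0.0116],[0,-0.006,-0.0225],[0,-0.0132,-0.0318],[0,-0.0225,-0.039],[0,-0.0334,-0.0435],[0,-0.045,-0.045],[0,-0.0566,-0.0435],[0,-0.0675,-0.039],[0,-0.0768,-0.0318],[0,-0.084,-0.0225],[0,-0.0885,-0.0116],[0,-0.09,0],[0,-0.09,0]],"turn":[[0,0,0],[0,0,0],[0,0,0],[0,0,0],[0,0,0],[0,0,0],[0,0,0],[0,0,0],[0,0,0],[0,0,0],[0,0,0],[0,0,0],[0,0,0]],"grip":[0,0,0,0,0,0,0,0,0,0,0,0,0]}' ; python3 -c "
from h import *
st((.058,.0008))"
```

```text
clock: 14.83
tool_pos: [0.5083, 0.0633, 0.09]
orientation: [-61.0, 89.9, 15.8]
force: [11.3, -0.2, -1.6]
opening: 0.0189
box 0.0577 0.0462 z 0.09 ang 90.36 r 0.0454 Fbox 2.4 -11.1 -1.6 open 0.018864013060263224 t 14.8333 q [ 29.1  13.  -30.1   0.  -46.7 -42.4]
box 0.0577 0.0462 z 0.09 ang 90.36 r 0.0454 Fbox 2.4 -11.1 -1.6 open 0.018864013060263224 t 14.8333 q [ 29.1  13.  -30.1   0.  -46.7 -42.4]invalid input
```

The 13-row call was refused because the limit is 12. I'll send it again with 12 rows and then hold.

```bash
python3 -m crank '{"delta_pos":[[0,-0.0015,-0.0116],[0,-0.006,-0.0225],[0,-0.0132,-0.0318],[0,-0.0225,-0.039],[0,-0.0334,-0.0435],[0,-0.045,-0.045],[0,-0.0566,-0.0435],[0,-0.0675,-0.039],[0,-0.0768,-0.0318],[0,-0.084,-0.0225],[0,-0.0885,-0.0116],[0,-0.09,0]],"turn":[[0,0,0],[0,0,0],[0,0,0],[0,0,0],[0,0,0],[0,0,0],[0,0,0],[0,0,0],[0,0,0],[0,0,0],[0,0,0],[0,0,0]],"grip":[0,0,0,0,0,0,0,0,0,0,0,0]}' ;python3 -m crank '{"delta_pos":[[0,0,0],[0,0,0],[0,0,0],[0,0,0]],"turn":[[0,0,0],[0,0,0],[0,0,0],[0,0,0]],"grip":[0,0,0,0]}'; python3 - <<'E'
from h import *
from plant import *
st((.058,.0008))
s=snapshot("scene");cv2.imwrite("pics/f.png",s["pixels"]);P=cloud(s)
Q=P-O;X=Q@D;Yy=Q@Y;z=P[...,2]
m=(z>.14)&(z<.158)&(abs(Yy)<.14)&(X<.05)&(X>-.1);print("plate",m.sum(),np.percentile(X[m],[2,50,98]))
s=snapshot("wrist");cv2.imwrite("pics/g.png",s["pixels"]);P=cloud(s)
Q=P-O;X=Q@D;Yy=Q@Y;z=P[...,2]
m=(z>.148)&(z<.158)&(abs(Yy)<.14)&(X<-.03)&(X>-.1);print("plate w",m.sum(),np.percentile(X[m],[2,50,98]) if m.any() else 0)
E
```

```text
clock: 15.83
tool_pos: [0.5959, 0.0417, 0.0899]
orientation: [-174.9, 89.9, -98.2]
force: [3.5, -3.3, 7.1]
opening: 0.0193
clock: 16.17
tool_pos: [0.5961, 0.0428, 0.09]
orientation: [-64.6, 89.9, 12.1]
force: [5.3, -0.6, 4.8]
opening: 0.0195
box 0.0579 -0.044 z 0.09 ang -90.08 r 0.0448 Fbox 0.6 -5.3 4.8 open 0.01950544644938925 t 16.1667 q [ 22.8  20.2 -19.3   0.  -50.3 -36.1]
plate 295 [-0.05510512 -0.04775845 -0.04262194]
plate w 23200 [-0.05551859 -0.04958946 -0.04412304]
```

View pics/f.png

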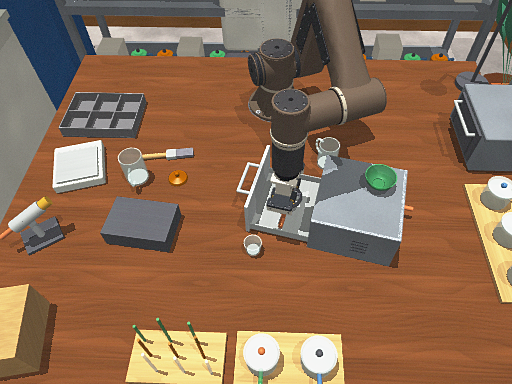

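View pics/g.png

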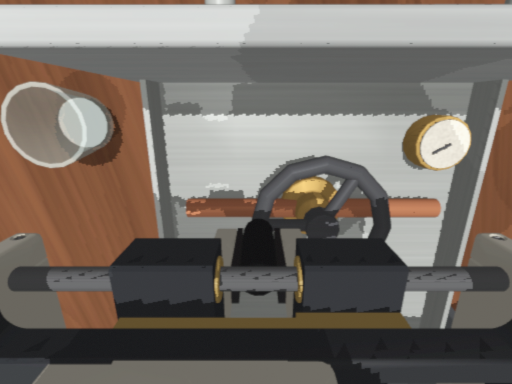

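The scene view shows the tray out, with the plate at (258,190), and the cup (252,245), pitcher (328,150) and bowl (380,178) unmoved. The wrist view shows the crank gripped at (258,245), on the box's -y side of the hub (320,222). The TCP is back at the shut reference after two turns, so I'm handing in.

```bash
python3 -c "
from plant import *
print(close_job())"
```

```text
the job is handed in; nothing more can be done
None
```

The job is done and handed in at about 16 s of the 70 s allowed. No verdict is given.

- **Tray:** I pulled it by the bar until it stopped moving and the force rose to 48 N. In the last pictures the front plate was still where a fully out tray puts it (outer face at box x ≈ -0.055 m).
- **Valve closing:** I turned it clockwise by the crank handle, from about 5.4 rad, until it hit a hard stop at 21 N. The handle was then at -89.2° about the hub, against the expected -90°.
- **Valve back-off:** I then turned it counter-clockwise exactly two turns. The handle ended at -90.1°, within 0.2 mm along the turning direction of where it sat at the stop, so about 0.3° to 1° off.
- **At hand-in:** The handle was still gripped at 19.5 mm opening with about 7 N of residual force. The cup, pitcher and bowl looked unmoved in the last scene picture.

One call with 13 rows was refused for passing the 12-row limit. Nothing moved, and I sent it again with 12 rows. No check disagreed.

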